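# Feel out the printer's concealed battery catch

### The arm

A 6-joint arm with a two-finger parallel gripper is mounted at the origin on the work surface. World frame = base frame: x ahead of the robot, y to its left, z up, the work surface at z = 0. Lengths are in m, angles in rad, forces in N, time in s.
With the tool pointing down it reaches from about 0.25 to 0.725 m from the base axis. Payload 4 kg.
Tool frame: the origin (TCP) lies at the very end of the fingers, on their centre line; the grasp point (between the pads) lies 19 mm behind it; z points along the fingers, y is the line along which they close (so a half turn about z gives the same grasp; the last joint's range is limited). The gripper opens to 85 mm and grips with 20 to 120 N. Pads are 22 mm wide; open, the fingers measure 114 mm over their backs; the gripper's body (76 mm by 85 mm) begins 54 mm behind the grasp point. The pads swing forward as they close: fully open they stand 13 mm farther back than shut.
Start: joints at [-1.329, 0.241, 0.005, 1.335, 0, 1.571], TCP at [0.12, -0.485, 0.197] pointing down, gripper open.
Joint ranges: [-2.72, 2.72], [-1.05, 1.87], [-1.09, 1.28], [-1.99, 2.15], [-1.42, 1.44], [-3.14, 3.14]. Speed limits (rad/s): [2.79, 2.79, 3.14, 3.14, 3.14, 3.14].

### API

Orientations are given as a unit quaternion [x, y, z, w].
In Python, from workcell import bot gives the robot as it stands.
- The arm moves only by the tool carry_out, never from a script. Its argument "increments" is one flat list of numbers, 5 for each row, row after row: the finger opening in cm, from 0 to 8.54, then the shift along the tool's x, y, z in cm, then the turn about the tool's z in rad. A call has exactly 5 rows; each row shifts and turns the commanded pose from where the row before left it, along the tool's axes as they then stand; what a row does not reach is not made up. A row lasts 1/8 s, in which the tool goes at most 62.5 mm and 10.7 degrees, less where a joint would pass 70% of its speed; a pose out of reach is approached as far as the arm can. A call with a gripper value outside its range is refused whole. The fingers move at their own pace and stop on an object; the grip force is fixed at half the most. Time passes only in rows, so rows that do not move let the fingers close, or fill a call up. It gives the time, the measured TCP pose, the force, the opening and the grip force at its end, in the units of the state.
- bot.get_obs(): the state, without advancing time (a new reading comes with each control period).
- bot.camera(name): name is "scene" or "side" or "wrist"; returns a dict with "pixels" (480x640x3 uint8, blue, green, red), "range_z" (480x640 float32, m along the optical axis (not along the pixel's ray), 0 where there is no reading), "mtx" (3x3 intrinsics, pixels), "eye" and "attitude" of the camera in the world. Camera axes: x right, y down, z forward; pixel columns grow to the right and rows downward; lengths in m; the calibration is good to about 2 mm. A picture is of the moment at which its call begins.
- bot.job_done(): hands the job in; it is judged then, once.
Trained networks look in a picture, given as the dict that the camera call returned (one of the last four; its "shot" number tells which), for a name from the list of things; names that differ only in an ending like _2 or _b are one class to them, and where a whole thing is asked for, a point or a joint stands for the part that bears it (a point fixed in the world has none). Each returns a list of dicts, best first, with "p" (0 to 1); they miss things now and then, are a little off and sometimes report something else, mostly with a low value. They report only what shows in the picture. A call takes as long as a camera call.
- bot.find_in(picture, name): "xyz" ([x, y, z] in m, in the coordinates of the camera as it stood for that picture, good to about 4 mm: the middle of the surface that is visible of it).
- bot.regions_of(picture, name): "mask" (480x640 bool, what is visible of it).
- bot.place_of(picture, name): "xyz" ([x, y, z] in m, in the coordinates of the camera as it stood for that picture, good to about 4 mm: a listed point, or the origin of a listed thing).
The state is a dict: "clock": time; "joint_pos": joint angles; "joint_vel": joint speeds; "tau": joint torques, N m; "eef_pos": TCP position; "tool_rot": TCP orientation; "ft_force": force on the tool from outside, world axes, zero at the start; "ft_torque": the same for the moment, N m; "grip_width": finger opening in m; "grasp_force": force on a finger pad.
Only numpy, scipy, OpenCV 4.12 (cv2) and the standard library are available. Lean on these libraries where they do the work, as an engineer would, in place of code of your own. Each camera call takes 0.05 s, during which the arm holds its last target. There are 200 camera calls.

### The job

The label printer on the packing table has four look-alike plates set flush in its flat front panel; three are dead blanks and one is the sprung catch of the battery tray. With the fingertips feel gently from plate to plate until one gives, press that one fully down so that the battery tray springs out of the printer's far side by itself, then let go and move clear. Do not touch the tray, do not push hard on the panel, and leave everything else on the table where it is.

Things in the scene. Friction and masses are not known exactly. Their poses are not given: they have to be found in the camera images.
- printer: Fixed grey label printer, 210 (x) by 280 mm (y), on a plywood platform 10 to 34 mm high (570 mm wide). Origin: centre of the printer's underside, z up. Front half (x -105 to 0): flat white panel, 70 mm above the origin, with four 52 mm square windows, rigid 10 mm bars between; in each a grey 49 mm plate, 2 mm below the panel face: three rigid, one (it varies) the catch. Rear: hood, 90 mm high.
- plate_0 (a point): Centre of the upper face of the plate in window 0, 68 mm above the printer's underside, at x = -50 mm, y = +93 mm in the printer's frame; axes as the printer's. Whether this plate is a blank or the catch cannot be seen.
- plate_1 (a point): Centre of the upper face of the plate in window 1, 68 mm above the printer's underside, at x = -50 mm, y = +31 mm in the printer's frame; axes as the printer's. Whether this plate is a blank or the catch cannot be seen.
- plate_2 (a point): Centre of the upper face of the plate in window 2, 68 mm above the printer's underside, at x = -50 mm, y = -31 mm in the printer's frame; axes as the printer's. Whether this plate is a blank or the catch cannot be seen.
- plate_3 (a point): Centre of the upper face of the plate in window 3, 68 mm above the printer's underside, at x = -50 mm, y = -93 mm in the printer's frame; axes as the printer's. Whether this plate is a blank or the catch cannot be seen.
- catch (a joint): How far the catch plate is pressed down, in m: 0 at rest (2 mm below the panel face), 0.006 at its stop. Its spring gives from about 2 N and takes about 4.5 N at the stop; it springs back when let go. From 0.0035 on it frees the tray. It reads 0 until the right plate is pressed. Panel and plates want a light touch: over 60 N breaks them.
- tray (a joint): How far the battery tray has come out of the printer's far face (along the printer's +x), in m: 0 latched shut, 0.035 fully out. Once the catch frees it, its own spring drives it out in about half a second and it stays out. It cannot be pulled out while latched.
- tray_face (a point): Centre of the tray's black front (130 x 40 mm), 32 mm above the printer's underside, in the printer's far face; at x = 109 mm in the printer's frame while shut, 144 mm when out. Behind it sits an orange battery pack.
- knife: Yellow box knife, 30 x 155 mm, 14 mm thick, lying loose on the printer's hood along the printer's y. Origin: centre of its underside. Bystander.
- tape_roll: Roll of brown packing tape, 100 mm across, 48 mm high, lying flat on the platform, left of the printer (its +y side). Origin: centre of its underside. Bystander.
- marker: White marker pen with blue cap, 135 mm long, 14 mm thick, lying on the platform before the printer (its -x side), roughly along its y. Origin: middle of its underside. Bystander.
- mug: Blue mug, 80 mm across, 92 mm high, on the platform, right of the printer (its -y side). Origin: centre of its underside. Bystander.

How it is judged:
By the outcome, as a careful person would: the job done as asked, in the order asked, and still so for the second after the job is handed in, with the robot touching nothing.
It also fails if it takes over 51 s, if anything falls off the work surface, if the arm or the gripper's body presses on something with over 40 N, if the wrist force passes 120 N, or if a joint passes its speed limit or range.

## Working session

There is one attempt and no reset: what is moved stays moved. The work goes in short steps, Python scripts to look and compute and a tool call to move; the robot and the scene stay as the last step left them, time stands still between calls to the robot, and variables do not carry over. Pictures are saved under pics/ and viewed, at most 10 in all, crops included, and the job is handed in when it is done.

Besides the shell and the picture viewer there is one more tool, called as a command line: name --argument value ..., lists and objects as JSON in quotes. carry_out: Moves the arm, as the interface text tells. Its arguments: {"type":"object","properties":{"increments":{"type":"array","items":{"type":"number"}}},"required":["increments"]}

```bash
mkdir -p pics
cat > h.py <<'E'
import numpy as np, cv2
from scipy.spatial.transform import Rotation as R
from workcell import bot
def T(c):
    a=np.array(c["attitude"]); 
    return (R.from_quat(a).as_matrix() if a.size==4 else a.reshape(3,3)), np.array(c["eye"])
def w(c,p):
    r,e=T(c); return r@np.array(p)+e
E
python3 - <<'E'
from h import *
o=bot.get_obs(); print(o["eef_pos"],o["tool_rot"],o["clock"],o["ft_force"])
for n in("scene","side"):
    c=bot.camera(n); cv2.imwrite(f"pics/{n}0.png",c["pixels"]); print(n,c["eye"])
    for k in("printer","plate_0","plate_1","plate_2","plate_3","tray_face","knife","mug","tape_roll","marker"):
        for d in bot.place_of(c,k)[:2]: print(k,round(d["p"],2),w(c,d["xyz"]).round(4))
E
```

```text
[ 0.11955681 -0.48476605  0.1961216 ] [ 9.92700328e-01  1.20602571e-01 -1.31614989e-04 -1.03003686e-03] 0.0 [ 0.28774082 -0.26573693 -0.62196088]
scene [ 1.33928259 -0.15753268  0.76730079]
printer 0.84 [0.5687 0.1254 0.0246]
plate_0 0.91 [0.5306 0.1663 0.0939]
plate_0 0.71 [0.4978 0.0429 0.0948]
plate_1 0.91 [0.5306 0.1663 0.0939]
plate_1 0.71 [0.4978 0.0429 0.0948]
plate_2 0.91 [0.5306 0.1663 0.0939]
plate_2 0.71 [0.4978 0.0429 0.0948]
plate_3 0.91 [0.5306 0.1663 0.0939]
plate_3 0.71 [0.4978 0.0429 0.0948]
tray_face 0.95 [0.6763 0.0962 0.0546]
tray_face 0.47 [ 0.5197 -0.0971  0.0252]
knife 0.73 [0.6119 0.0937 0.115 ]
mug 0.72 [ 0.5216 -0.0997  0.0263]
tape_roll 0.66 [0.6521 0.3308 0.0243]
side [0.28506744 0.8079433  0.62965284]
printer 0.76 [0.5654 0.1228 0.0262]
plate_0 0.86 [0.5119 0.1056 0.0941]
plate_0 0.84 [0.5009 0.0467 0.0865]
plate_1 0.86 [0.5119 0.1056 0.0941]
plate_1 0.84 [0.5009 0.0467 0.0865]
plate_2 0.86 [0.5119 0.1056 0.0941]
plate_2 0.84 [0.5009 0.0467 0.0865]
plate_3 0.86 [0.5119 0.1056 0.0941]
plate_3 0.84 [0.5009 0.0467 0.0865]
tray_face 0.6 [0.5299 0.1688 0.0954]
knife 0.75 [0.6132 0.0943 0.1212]
mug 0.75 [ 0.523  -0.0955  0.0254]
tape_roll 0.79 [0.6583 0.3342 0.0241]
marker 0.82 [0.4308 0.1501 0.0258]
```

View pics/scene0.png

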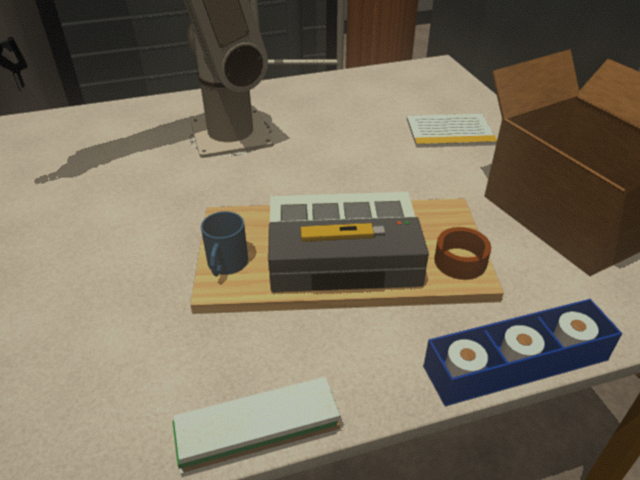

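View pics/side0.png

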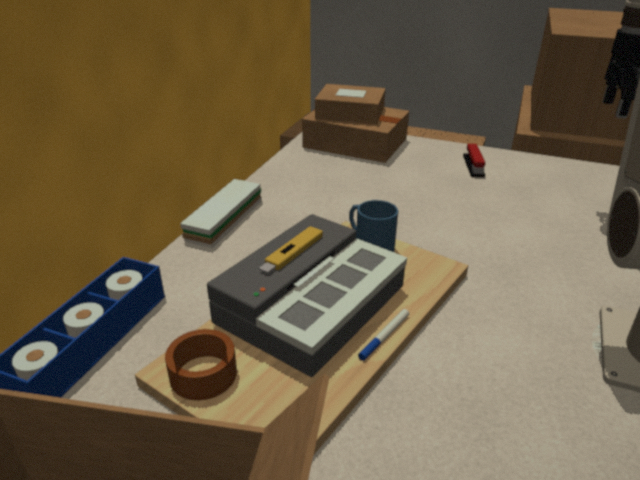

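carry_out --increments '[0,4.1,-3.56,0,0,0,4.1,-3.56,0,0,0,4.1,-3.56,0,0,0,4.1,-3.56,0,0,0,4.1,-3.56,0,0]'

```text
clock: 1.72
eef_pos: [0.277, -0.2622, 0.1973]
tool_rot: [0.993, 0.12, 0.0, 0.0]
ft_force: [-0.4, -0.4, -1.0]
grip_width: 0.0001
grasp_force: 0.0
```

carry_out --increments '[0,4.1,-3.56,0,0,0,4.1,-3.56,0,0,0,4.1,-3.56,0,0,0,4.1,-3.56,0,0,0,4.1,-3.56,0,0]'

```text
clock: 2.35
eef_pos: [0.4336, -0.04, 0.1973]
tool_rot: [0.993, 0.121, 0.0, 0.0]
ft_force: [0.4, -0.4, 0.9]
grip_width: 0.0
grasp_force: 0.0
```

carry_out --increments '[0,0,0,0,0.17,0,0,0,0,0.17,0,0,0,0,0.16,0,0,0,0,0,0,0,0,0,0]'

```text
clock: 2.98
eef_pos: [0.4245, -0.0796, 0.1971]
tool_rot: [0.994, -0.105, 0.001, -0.016]
ft_force: [-0.3, 0.0, 0.5]
grip_width: 0.0003
grasp_force: 0.0
```

```bash
cat >> h.py <<'E'
def to(p):
    o=bot.get_obs(); r=R.from_quat(o["tool_rot"]).as_matrix()
    print("tcp",np.round(o["eef_pos"],4),"xang",np.degrees(np.arctan2(r[1,0],r[0,0])).round(1),"tilt",r[:,2].round(3),"F",np.round(o["ft_force"],2),o["clock"],o["grip_width"])
    print("shift cm",(r.T@(np.array(p)-o["eef_pos"])*100).round(2))
E
python3 - <<'E'
from h import *
c=bot.camera("wrist"); cv2.imwrite("pics/w1.png",c["pixels"])
d=bot.place_of(c,"printer")
for x in d[:1]: print("printer",x["p"],w(c,x["xyz"]))
P=[]
for x in bot.place_of(c,"plate_0"): print("plate",round(x["p"],2),w(c,x["xyz"]).round(4))
m=bot.regions_of(c,"plate_0")
for x in m[:5]:
    M=x["mask"]&(c["range_z"]>0); v,u=np.nonzero(M); z=c["range_z"][M]
    q=np.linalg.inv(c["mtx"])@np.vstack([u*z,v*z,z]); r,e=T(c); q=(r@q).T+e
    print("mask",round(x["p"],2),M.sum(),np.median(q,0).round(4), cv2.minAreaRect(np.ascontiguousarray(q[:,:2]*1000,dtype=np.float32)))
to([.495,.047,.12])
E
```

```text
printer 0.59 [0.57408217 0.12506389 0.0214514 ]
mask 0.72 82909 [ 0.4796 -0.0014  0.0247] ((484.6398010253906, 28.907623291015625), (357.7237854003906, 241.6717529296875), 77.4661865234375)
tcp [ 0.4246 -0.079   0.1971] xang -11.9 tilt [ 0.006  0.032 -0.999] F [ 0.25 -0.59  0.45] 3.175 0.0003109489113897347
shift cm [  4.29 -13.53   8.14]
```

View pics/w1.png

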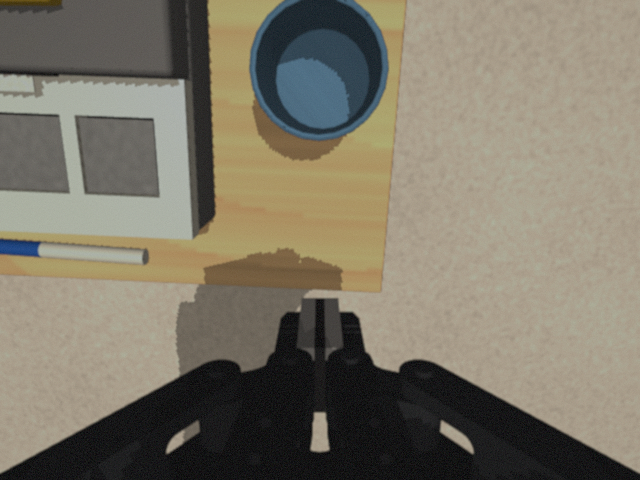

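Run:
```python
from h import *
o=bot.get_obs(); print(np.round(o["joint_pos"],3),np.round(o["joint_vel"],3))
to([.495,.047,.2])
```

```text
[-0.209  0.106 -0.16   1.306  0.032  3.141] [ 0.001  0.002  0.    -0.001 -0.002  0.002]
tcp [ 0.4246 -0.079   0.1971] xang -11.9 tilt [ 0.006  0.032 -0.999] F [ 0.25 -0.59  0.45] 3.175 0.0003109489113897347
shift cm [  4.28 -13.79   0.15]
```

carry_out --increments '[0,0,0,0,-0.18,0,0,0,0,-0.18,0,0,0,0,-0.18,0,0,0,0,-0.18,0,0,0,0,-0.18]'

```text
clock: 3.8
eef_pos: [0.4246, -0.079, 0.197]
tool_rot: [0.94, 0.342, 0.008, -0.014]
ft_force: [0.4, -0.8, -0.3]
grip_width: 0.0
grasp_force: 0.0
```

carry_out --increments '[0,0,0,0,-0.18,0,0,0,0,-0.18,0,0,0,0,-0.18,0,0,0,0,0,0,0,0,0,0]'

```text
clock: 4.42
eef_pos: [0.4245, -0.0793, 0.197]
tool_rot: [0.817, 0.576, 0.011, -0.011]
ft_force: [0.3, 0.6, 0.7]
grip_width: -0.0
grasp_force: 0.0
```

Run:
```python
from h import *
o=bot.get_obs(); print(np.round(o["joint_pos"],3))
to([.495,.047,.12])
```

```text
[-0.21   0.106 -0.16   1.306  0.032  1.703]
tcp [ 0.4245 -0.0793  0.197 ] xang 70.4 tilt [ 0.006  0.032 -0.999] F [0.27 0.57 0.72] 4.425 -1.0318127005236811e-05
shift cm [14.01  2.44  8.14]
```

carry_out --increments '[0,3,0.6,0,-0.085,0,3,0.6,0,0,0,3,0.5,0,0,0,0,0,0,0,0,0,0,0,0]'

```text
clock: 5.05
eef_pos: [0.4656, 0.0017, 0.1997]
tool_rot: [0.791, 0.611, 0.012, -0.011]
ft_force: [-0.9, -0.9, 0.5]
grip_width: 0.0
grasp_force: 0.0
```

Run:
```python
from h import *
c=bot.camera("wrist"); cv2.imwrite("pics/w2.png",c["pixels"])
for x in bot.place_of(c,"printer")[:1]: print("printer",x["p"],w(c,x["xyz"]))
for x in bot.place_of(c,"plate_0"): print("plate",round(x["p"],2),w(c,x["xyz"]).round(4))
# panel plane points: z 0.085..0.1
z=c["range_z"];v,u=np.mgrid[:480,:640]
q=np.linalg.inv(c["mtx"])@np.stack([u*z,v*z,z]).reshape(3,-1); r,e=T(c); q=(r@q).T+e
q=q.reshape(480,640,3); np.savez("q.npz",q=q)
g=cv2.cvtColor(c["pixels"],cv2.COLOR_BGR2GRAY)
M=((g>75)&(g<170)&(abs(q[...,2]-.093)<.008)&(z>0)).astype(np.uint8)
M=cv2.morphologyEx(M,cv2.MORPH_OPEN,np.ones((5,5)))
n,l,s,_=cv2.connectedComponentsWithStats(M)
for i in range(1,n):
    if s[i,4]>800:
        k=q[l==i]; print(s[i],np.median(k,0).round(4),cv2.minAreaRect(np.ascontiguousarray(k[:,:2]*1000,dtype=np.float32)))
to([.495,.047,.12])
```

```text
printer 0.77 [0.57112554 0.1249968  0.0240415 ]
[ 314    9   82   89 6885] [0.5154 0.107  0.0915] ((516.0511474609375, 105.86408996582031), (51.46541976928711, 50.262020111083984), 75.22480773925781)
[ 315  118   78   77 5306] [0.5011 0.0466 0.0916] ((500.5030517578125, 44.028648376464844), (50.3843994140625, 50.46959686279297), 75.48831176757812)
[ 269  154   57   60 2061] [0.455  0.0358 0.0936] ((460.0500793457031, 36.43378448486328), (40.0086555480957, 37.399261474609375), 76.16283416748047)
tcp [0.4656 0.0012 0.1998] xang 75.3 tilt [ 0.006  0.031 -0.999] F [-0.23  0.48  0.72] 5.2 0.0001394874501414459
shift cm [4.92 1.7  8.14]
```

View pics/w2.png

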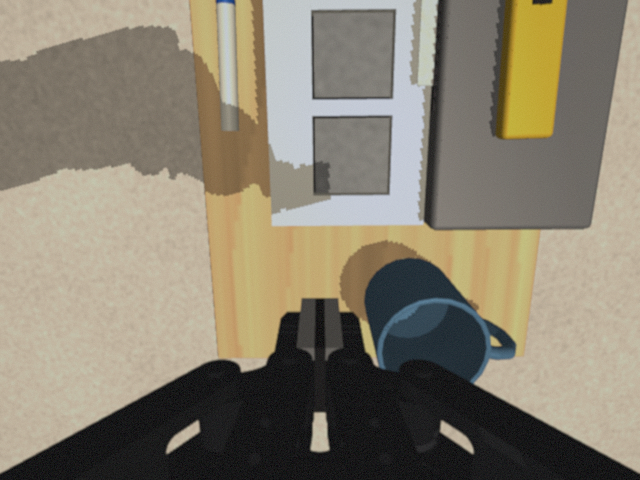

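carry_out --increments '[0,2.5,1.1,0,0,0,2.4,1.1,0,0,0,0,0,4.5,0,0,0,0,4,0,0,0,0,0,0]'

```text
clock: 5.82
eef_pos: [0.4969, 0.0456, 0.1136]
tool_rot: [0.792, 0.611, 0.009, -0.013]
ft_force: [-0.2, -0.4, 0.4]
grip_width: 0.0001
grasp_force: 0.0
```

Run:
```python
from h import *
to([.4995,.0455,.096])
```

```text
tcp [0.4969 0.0456 0.1136] xang 75.3 tilt [-0.002  0.031 -1.   ] F [-0.19 -0.37  0.4 ] 5.825 0.00012194762901380724
shift cm [0.   0.28 1.76]
```

carry_out --increments '[0,0,0.3,0.8,0,0,0,0,0.8,0,0,0,0,0.1,0,0,0,0,0,0,0,0,0,0,0]'

```text
clock: 6.45
eef_pos: [0.5034, 0.0462, 0.0999]
tool_rot: [0.791, 0.611, 0.012, -0.01]
ft_force: [-0.8, -0.1, 1.0]
grip_width: 0.0
grasp_force: 0.0
```

carry_out --increments '[0,0,0,0.05,0,0,0,0,0.05,0,0,0,0,0,0,0,0,0,0,0,0,0,0,0,0]'

```text
clock: 7.08
eef_pos: [0.5031, 0.0462, 0.0984]
tool_rot: [0.791, 0.611, 0.012, -0.011]
ft_force: [-0.8, 0.8, 0.5]
grip_width: 0.0001
grasp_force: 0.0
```

carry_out --increments '[0,0,0,0.05,0,0,0,0,0.05,0,0,0,0,0,0,0,0,0,0,0,0,0,0,0,0]'

```text
clock: 7.7
eef_pos: [0.5031, 0.0462, 0.0974]
tool_rot: [0.791, 0.611, 0.012, -0.011]
ft_force: [-0.1, -0.4, -0.5]
grip_width: 0.0001
grasp_force: 0.0
```

carry_out --increments '[0,0,0,0.05,0,0,0,0,0.05,0,0,0,0,0,0,0,0,0,0,0,0,0,0,0,0]'

```text
clock: 8.32
eef_pos: [0.5031, 0.0463, 0.0964]
tool_rot: [0.791, 0.611, 0.012, -0.011]
ft_force: [0.4, -0.5, 0.3]
grip_width: -0.0001
grasp_force: 0.0
```

carry_out --increments '[0,0,-0.3,0.1,0,0,0,0,0.05,0,0,0,0,0,0,0,0,0,0,0,0,0,0,0,0]'

```text
clock: 8.95
eef_pos: [0.5003, 0.047, 0.0949]
tool_rot: [0.791, 0.611, 0.012, -0.011]
ft_force: [0.1, -0.3, 0.5]
grip_width: 0.0
grasp_force: 0.0
```

carry_out --increments '[0,0,0,0.05,0,0,0,0,0.05,0,0,0,0,0,0,0,0,0,0,0,0,0,0,0,0]'

```text
clock: 9.57
eef_pos: [0.5003, 0.0471, 0.094]
tool_rot: [0.791, 0.611, 0.012, -0.011]
ft_force: [-0.4, 0.1, -0.3]
grip_width: -0.0001
grasp_force: 0.0
```

carry_out --increments '[0,0,0,0.05,0,0,0,0,0.05,0,0,0,0,0,0,0,0,0,0,0,0,0,0,0,0]'

```text
clock: 10.2
eef_pos: [0.5003, 0.0471, 0.0929]
tool_rot: [0.791, 0.611, 0.012, -0.011]
ft_force: [-0.6, 0.8, 1.1]
grip_width: -0.0
grasp_force: 0.0
```

carry_out --increments '[0,0,0,0.05,0,0,0,0,0.05,0,0,0,0,0,0,0,0,0,0,0,0,0,0,0,0]'

```text
clock: 10.82
eef_pos: [0.5002, 0.0472, 0.0919]
tool_rot: [0.791, 0.611, 0.012, -0.011]
ft_force: [0.1, 1.3, 0.2]
grip_width: 0.0002
grasp_force: 0.0
```

carry_out --increments '[0,0,0,0.05,0,0,0,0,0.05,0,0,0,0,0,0,0,0,0,0,0,0,0,0,0,0]'

```text
clock: 11.45
eef_pos: [0.5002, 0.0472, 0.0909]
tool_rot: [0.791, 0.611, 0.012, -0.011]
ft_force: [-0.9, -0.6, -0.3]
grip_width: 0.0001
grasp_force: 0.0
```

carry_out --increments '[0,0,0,0.05,0,0,0,0,0.05,0,0,0,0,0,0,0,0,0,0,0,0,0,0,0,0]'

```text
clock: 12.08
eef_pos: [0.5002, 0.0472, 0.0899]
tool_rot: [0.791, 0.611, 0.012, -0.011]
ft_force: [-0.2, 0.3, 0.2]
grip_width: -0.0002
grasp_force: 0.0
```

carry_out --increments '[0,0,0,0.05,0,0,0,0,0.05,0,0,0,0,0,0,0,0,0,0,0,0,0,0,0,0]'

```text
clock: 12.7
eef_pos: [0.5003, 0.0472, 0.0889]
tool_rot: [0.791, 0.611, 0.012, -0.011]
ft_force: [0.0, -0.4, -0.2]
grip_width: -0.0001
grasp_force: 0.0
```

Run:
```python
from h import *
to([.4995,.0455,.09])
c=bot.camera("side"); cv2.imwrite("pics/s3.png",cv2.resize(c["pixels"][200:400,200:460],None,fx=3,fy=3))
```

```text
tcp [0.5003 0.0472 0.0889] xang 75.4 tilt [ 0.006  0.032 -0.999] F [ 0.   -0.43 -0.21] 12.7 -0.00014804354001794924
shift cm [-0.18 -0.03 -0.11]
```

View pics/s3.png

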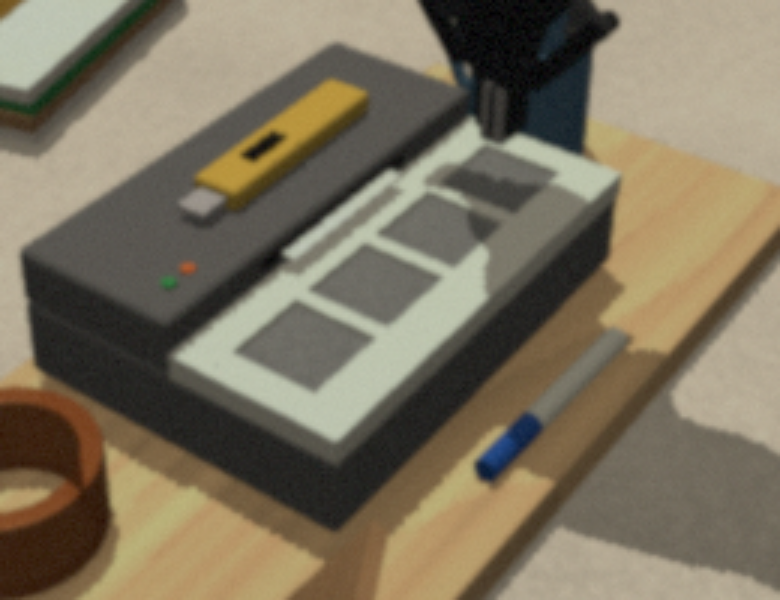

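Run:
```python
from h import *
c=bot.camera("side"); r,e=T(c); K=c["mtx"]
def proj(p): a=K@(r.T@(np.array(p)-e)); return (a[:2]/a[2]).round(1),a[2].round(4)
o=bot.get_obs(); print("tcp",proj(o["eef_pos"]),"plate3",proj([.4995,.0455,.0916]))
z=c["range_z"]
for v in range(228,262,3):
  print(v,[tuple((r@np.linalg.solve(K,np.array([u,v,1])*z[v,u])+e).round(3)) for u in(361,365,369)])
```

```text
tcp (array([364.2, 261.7]), np.float64(0.9541)) plate3 (array([365.1, 260. ]), np.float64(0.9538))
228 [(np.float64(0.508), np.float64(0.054), np.float64(0.16)), (np.float64(0.501), np.float64(0.054), np.float64(0.162)), (np.float64(0.492), np.float64(0.059), np.float64(0.166))]
231 [(np.float64(0.507), np.float64(0.054), np.float64(0.154)), (np.float64(0.5), np.float64(0.056), np.float64(0.157)), (np.float64(0.494), np.float64(0.053), np.float64(0.156))]
234 [(np.float64(0.507), np.float64(0.054), np.float64(0.148)), (np.float64(0.499), np.float64(0.059), np.float64(0.153)), (np.float64(0.493), np.float64(0.055), np.float64(0.152))]
237 [(np.float64(0.507), np.float64(0.054), np.float64(0.143)), (np.float64(0.499), np.float64(0.056), np.float64(0.145)), (np.float64(0.492), np.float64(0.055), np.float64(0.146))]
240 [(np.float64(0.506), np.float64(0.055), np.float64(0.137)), (np.float64(0.498), np.float64(0.061), np.float64(0.142)), (np.float64(0.492), np.float64(0.057), np.float64(0.142))]
243 [(np.float64(0.506), np.float64(0.056), np.float64(0.132)), (np.float64(0.498), np.float64
[... 475 characters left out ...]
 np.float64(0.029), np.float64(0.095)), (np.float64(0.506), np.float64(0.028), np.float64(0.096)), (np.float64(0.5), np.float64(0.023), np.float64(0.095))]
255 [(np.float64(0.511), np.float64(0.033), np.float64(0.092)), (np.float64(0.503), np.float64(0.034), np.float64(0.094)), (np.float64(0.497), np.float64(0.029), np.float64(0.093))]
258 [(np.float64(0.507), np.float64(0.046), np.float64(0.094)), (np.float64(0.501), np.float64(0.041), np.float64(0.093)), (np.float64(0.495), np.float64(0.038), np.float64(0.093))]
261 [(np.float64(0.505), np.float64(0.052), np.float64(0.092)), (np.float64(0.498), np.float64(0.049), np.float64(0.092)), (np.float64(0.491), np.float64(0.05), np.float64(0.095))]
```

carry_out --increments '[0,0,0,0.2,0,0,0,0,0.2,0,0,0,0,0.2,0,0,0,0,0.2,0,0,0,0,0.2,0]'

```text
clock: 13.42
eef_pos: [0.5003, 0.0476, 0.0788]
tool_rot: [0.791, 0.611, 0.012, -0.011]
ft_force: [-0.7, -0.0, -1.2]
grip_width: 0.0
grasp_force: 0.0
```

```bash
cat >> h.py <<'E'
def tip(name="side"):
    c=bot.camera(name); r,e=T(c); K=c["mtx"]; z=c["range_z"]; o=bot.get_obs()
    v,u=np.mgrid[:480,:640]; q=(r@(np.linalg.inv(K)@np.stack([u*z,v*z,z]).reshape(3,-1))).T+e
    t=o["eef_pos"]; rt=R.from_quat(o["tool_rot"]).as_matrix(); l=(q-t)@rt
    m=(z.ravel()>0)&(abs(l[:,0])<.02)&(abs(l[:,1])<.02)&(q[:,2]>.1)&(l[:,2]>-.1)
    k=l[m]; print(name,m.sum(),"tool z of lowest finger points (cm)",np.sort(k[:,2])[-10:].round(4)*100, "lowest world z",np.sort(q[m][:,2])[:6].round(4))
    return c
E
python3 - <<'E'
from h import *
to([.4995,.0455,.09]); tip(); c=tip("scene"); c=tip("wrist")
E
```

```text
tcp [0.5003 0.0476 0.0788] xang 75.4 tilt [ 0.006  0.032 -0.999] F [-0.7  -0.   -1.25] 13.425 3.194366134365288e-05
shift cm [-0.19 -0.03 -1.13]
side 570 tool z of lowest finger points (cm) [-3.89 -3.89 -3.82 -3.82 -3.8  -3.73 -3.63 -3.59 -3.56 -3.47] lowest world z [0.1132 0.1143 0.1144 0.115  0.1161 0.1168]
scene 153 tool z of lowest finger points (cm) [-3.7  -3.69 -3.67 -3.63 -3.62 -3.62 -3.61 -3.47 -3.38 -3.3 ] lowest world z [0.1113 0.1122 0.1136 0.1145 0.1147 0.1147]
wrist 11601 tool z of lowest finger points (cm) [-3.61 -3.61 -3.6  -3.6  -3.6  -3.59 -3.59 -3.59 -3.56 -3.49] lowest world z [0.114  0.1147 0.115  0.115  0.115  0.1151]
```

The three cameras agree that the fingertips really end about 34 mm short of the reported TCP. The tips are therefore still about 21 mm above the plate, so I'll lower by that offset and let contact force decide.

carry_out --increments '[0,0,0,0.4,0,0,0,0,0.4,0,0,0,0,0.4,0,0,0,0,0.2,0,0,0,0,0,0]'

```text
clock: 14.2
eef_pos: [0.5002, 0.048, 0.0647]
tool_rot: [0.791, 0.611, 0.012, -0.011]
ft_force: [-0.0, 0.3, -0.4]
grip_width: -0.0001
grasp_force: 0.0
```

carry_out --increments '[0,0,0,0.05,0,0,0,0,0.05,0,0,0,0,0.05,0,0,0,0,0,0,0,0,0,0,0]'

```text
clock: 14.82
eef_pos: [0.5004, 0.0481, 0.0635]
tool_rot: [0.791, 0.611, 0.012, -0.011]
ft_force: [0.4, -0.2, 0.1]
grip_width: 0.0001
grasp_force: 0.0
```

carry_out --increments '[0,0,0,0.05,0,0,0,0,0.05,0,0,0,0,0,0,0,0,0,0,0,0,0,0,0,0]'

```text
clock: 15.45
eef_pos: [0.5004, 0.0481, 0.0624]
tool_rot: [0.791, 0.611, 0.012, -0.011]
ft_force: [-0.5, 1.2, 1.6]
grip_width: -0.0002
grasp_force: 0.0
```

carry_out --increments '[0,0,0,0.05,0,0,0,0,0.05,0,0,0,0,0,0,0,0,0,0,0,0,0,0,0,0]'

```text
clock: 16.08
eef_pos: [0.5004, 0.0481, 0.0614]
tool_rot: [0.791, 0.611, 0.012, -0.011]
ft_force: [-0.1, -0.5, 0.9]
grip_width: 0.0001
grasp_force: 0.0
```

carry_out --increments '[0,0,0,0.05,0,0,0,0,0.05,0,0,0,0,0,0,0,0,0,0,0,0,0,0,0,0]'

```text
clock: 16.7
eef_pos: [0.5004, 0.0482, 0.0605]
tool_rot: [0.791, 0.611, 0.012, -0.011]
ft_force: [0.2, -0.8, 0.2]
grip_width: -0.0
grasp_force: 0.0
```

carry_out --increments '[0,0,0,0.05,0,0,0,0,0.05,0,0,0,0,0,0,0,0,0,0,0,0,0,0,0,0]'

```text
clock: 17.32
eef_pos: [0.5005, 0.0482, 0.0595]
tool_rot: [0.791, 0.611, 0.012, -0.011]
ft_force: [0.3, -0.9, 0.0]
grip_width: -0.0001
grasp_force: 0.0
```

carry_out --increments '[0,0,0,0.05,0,0,0,0,0.05,0,0,0,0,0,0,0,0,0,0,0,0,0,0,0,0]'

```text
clock: 17.95
eef_pos: [0.5005, 0.0482, 0.0587]
tool_rot: [0.791, 0.611, 0.012, -0.011]
ft_force: [-1.8, 0.2, 4.8]
grip_width: -0.0
grasp_force: 2.5
```

carry_out --increments '[0,0,0,0.07,0,0,0,0,0,0,0,0,0,0,0,0,0,0,0,0,0,0,0,0,0]'

```text
clock: 18.58
eef_pos: [0.5006, 0.0482, 0.0587]
tool_rot: [0.791, 0.611, 0.012, -0.01]
ft_force: [-2.7, -0.7, 9.5]
grip_width: -0.0005
grasp_force: 4.7
```

Plate 3 is rigid: the force rose to 9.5 N with no travel. On to plate 2.

carry_out --increments '[0,0,0,-1.2,0,0,3.1,0,0,0,0,3.0,0,0,0,0,0,0,0.8,0,0,0,0,0.3,0]'

```text
clock: 19.2
eef_pos: [0.5149, 0.1068, 0.0598]
tool_rot: [0.791, 0.611, 0.011, -0.011]
ft_force: [-0.0, -0.5, 0.2]
grip_width: -0.0001
grasp_force: 0.0
```

carry_out --increments '[0,0,0,0.1,0,0,0,0,0.1,0,0,0,0,0,0,0,0,0,0,0,0,0,0,0,0]'

```text
clock: 19.82
eef_pos: [0.516, 0.1072, 0.0588]
tool_rot: [0.791, 0.611, 0.012, -0.011]
ft_force: [0.6, -0.1, 1.0]
grip_width: -0.0001
grasp_force: 0.2
```

carry_out --increments '[0,0,0,0.06,0,0,0,0,0.06,0,0,0,0,0,0,0,0,0,0,0,0,0,0,0,0]'

```text
clock: 20.45
eef_pos: [0.516, 0.1072, 0.0576]
tool_rot: [0.791, 0.611, 0.012, -0.011]
ft_force: [-0.6, -1.7, 2.6]
grip_width: 0.0002
grasp_force: 1.7
```

Plate 2 gives (2.6 N while moving), so I'll press it down to its stop.

carry_out --increments '[0,0,0,0.08,0,0,0,0,0.08,0,0,0,0,0.08,0,0,0,0,0,0,0,0,0,0,0]'

```text
clock: 21.08
eef_pos: [0.516, 0.1073, 0.0551]
tool_rot: [0.791, 0.611, 0.012, -0.011]
ft_force: [0.1, -1.6, 2.6]
grip_width: 0.0001
grasp_force: 1.5
```

carry_out --increments '[0,0,0,0.08,0,0,0,0,0.08,0,0,0,0,0.08,0,0,0,0,0,0,0,0,0,0,0]'

```text
clock: 21.7
eef_pos: [0.516, 0.1073, 0.0528]
tool_rot: [0.791, 0.611, 0.012, -0.011]
ft_force: [0.7, -3.1, 5.0]
grip_width: 0.0002
grasp_force: 2.1
```

carry_out --increments '[0,0,0,0.04,0,0,0,0,0.04,0,0,0,0,0,0,0,0,0,0,0,0,0,0,0,0]'

```text
clock: 22.32
eef_pos: [0.5161, 0.1073, 0.0527]
tool_rot: [0.791, 0.611, 0.012, -0.01]
ft_force: [-1.5, -4.0, 9.4]
grip_width: -0.0
grasp_force: 4.2
```

At the stop: 6 mm of travel, 9 N. Now I'll let go and retreat upward.

carry_out --increments '[0,0,0,-0.5,0,0,0,0,-1.5,0,0,0,0,-4,0,0,0,0,-5,0,0,0,0,0,0]'

```text
clock: 22.95
eef_pos: [0.5182, 0.1051, 0.1667]
tool_rot: [0.791, 0.611, 0.016, -0.009]
ft_force: [0.0, 0.6, -0.8]
grip_width: 0.0001
grasp_force: 0.0
```

Run:
```python
from h import *
to([.4995,.0455,.09])
c=bot.camera("scene"); cv2.imwrite("pics/sc2.png",c["pixels"])
for k in("tray_face","knife","mug","tape_roll"):
    for d in bot.place_of(c,k)[:1]: print(k,round(d["p"],2),w(c,d["xyz"]).round(4))
```

```text
tcp [0.5182 0.1051 0.1667] xang 75.4 tilt [ 0.014  0.034 -0.999] F [ 0.01  0.61 -0.77] 22.95 9.953872155766877e-05
shift cm [-6.52 -0.34  7.44]
tray_face 0.92 [0.7098 0.0864 0.0547]
knife 0.67 [0.6123 0.0943 0.1148]
mug 0.75 [ 0.5195 -0.0987  0.0267]
```

View pics/sc2.png

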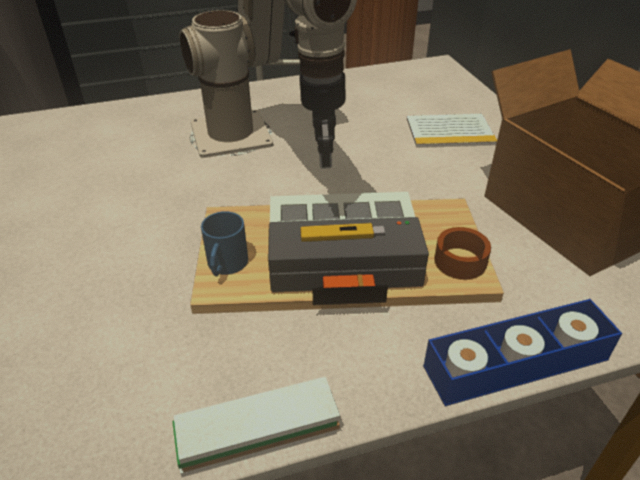

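The picture shows the tray out at (350,290) with the orange battery visible. The gripper is clear above the panel, and the knife, mug and tape roll have not moved.

```bash
python3 -c "
from h import *
print(bot.job_done())"
```

```text
the job is handed in; nothing more can be done
None
```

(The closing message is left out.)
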